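# Find the tight spot in a model tunnel with a railcar

## Task

Set the railcar on the test track in front of the tunnel, between the guide strips, and push it slowly into the tunnel until you feel it bind at the hidden tight spot; never press harder than about 10 N. Then draw it back about one centimetre from the pointer that it pushed along, and leave it standing free on the track. Only the railcar may touch the tunnel and its pointer, and the other things stay where they are.

Things in the scene. Friction and masses are not known exactly. Their poses are not given: they have to be found in the camera images.
- railcar_mid (a point): centre, half-way up (24 mm above the wheels' underside), of the cream model railcar: 31 mm wide (x), 204 mm long (y), 48 mm high, 0.15 to 0.3 kg; both ends alike, it may run either way round. Its flat ends lie 100 mm from this centre. It starts on the table top near the robot. Grasp it from above across its 31 mm width: the sides are solid from 5 to 46 mm above the wheels' underside.
- railcar: the same railcar: origin under its middle, at the wheels' underside
- test_track: the test track: a plywood plank 92 mm wide (x), 420 mm long (y), 10 mm thick, laid over the layout's rails and fixed; origin at the centre of its underside, z up. A straight track lies along its middle line (x = 0); the tunnel stands on its +y end, with its mouth at y = +35 mm. The railcar is pushed along +y.
- set_down (a point): where the railcar's centre is when it stands on the test track well in front of the tunnel (on the middle line, y = -90 mm, 43.5 mm above the plank's underside); axes as the test track's. The railcar is wholly in front of the tunnel if its centre lies no more than 20 mm beyond this point.
- guide_top (a point): middle of the track at the height of the tops of the two wooden guide strips (18 mm above the standing wheels' underside), which the fingertips must stay above. The strips run along the track from y = -205 to +31 mm, their inner faces 17.5 mm either side of the middle line, bevelled inwards at the top: about 2 mm of play each side.
- tunnel: plywood tunnel with a grey stone-like mouth, 86 mm wide, 172 mm long, 79 mm high above the plank, fixed on it; origin in the middle of the mouth's foot, on the plank's top, +y leads in. The opening is 56 mm wide and 62 mm high. The railcar slides in with 1 to 3 N as far as the tight spot.
- tunnel_mouth (a point): middle of the mouth at the height of the railcar's centre. The tight spot, a sprung patch of lining inside, is out of sight and stops the railcar's end 42 to 110 mm behind the mouth, each time elsewhere: the resistance there jumps by 4 N and then grows 1 N per mm. More than 13 N spoils it. It lets go as soon as the railcar is drawn back.
- pointer_face (a point): middle of the mouth-side face of the brass drag pointer's plate in the tunnel, at the height of the railcar's centre; its stem stands up through the roof slot beside a scale with a mark each 10 mm. The railcar's end pushes the plate ahead; it stays where it was pushed to (friction 0.6 N). Gap = distance from the railcar's centre to this point less 100 mm.
- pointer (a joint): how far the drag pointer has been pushed into the tunnel (m), 0 to 0.14; at 0 its plate's face is 18 mm behind the mouth. It starts between 0 and 0.012.
- tape_measure: bystander, to be left alone: yellow pocket tape measure, 28 x 64 x 48 mm
- glue: bystander, to be left alone: white glue bottle with a red nozzle, 34 mm wide, 104 mm high
- screwdriver: bystander, to be left alone: small screwdriver with a plastic handle, 146 mm long, lying
- terminals: bystander, to be left alone: white terminal strip, 17 x 60 x 17 mm
- thinner_pot: bystander, to be left alone: small enamel pot with a white cap, 33 mm wide, 30 mm high

How it is judged:
By the outcome, as a careful person would: the job done as asked, in the order asked, and still so for the second after the job is handed in, with the robot touching nothing.
It also fails if it takes over 54 s, if anything falls off the work surface, if the arm or the gripper's body presses on something with over 40 N, if the wrist force passes 120 N, or if a joint passes its speed limit or range.

## Robot

A 7-joint arm with a two-finger parallel gripper is mounted at the origin on a cart in front of the work surface, level with it; the furniture and walls round the work are solid. World frame = base frame: x ahead of the robot, y to its left, z up, the work surface at z = 0. Lengths are in m, angles in rad, forces in N, time in s.
With the tool pointing down it reaches from about 0.425 to 0.8 m from the base axis. Payload 8.3 kg.
Tool frame: the origin (TCP) lies between the finger pads; the fingertips stand ahead of it and the grasp point (between the pads) lies 8 mm behind it (bot.tip_reach is the x of the fingertips in the tool frame, in m); x points along the fingers, z is the direction in which the jaws open and shut, and the axes are right-handed (so a half turn about x gives the same grasp; the last joint's range is limited). The gripper opens to 85 mm and grips with 20 to 120 N. Pads are 22 mm wide; open, the fingers measure 114 mm over their backs; the gripper's body (76 mm by 85 mm) begins 54 mm behind the grasp point. The pads swing forward as they close: fully open they stand 13 mm farther back than shut.
Start: joints at [-1.296, 0.383, 0.016, 1.37, -0.006, 1.388, -0.046], TCP at [0.207, 0.59, 0.242] pointing down, gripper open.
Joint ranges: [-2.95, 2.95], [-0.25, 2.06], [-1.52, 1.56], [0.18, 2.33], [-1.44, 4.58], [0.02, 2.06], [-3.01, 3.01]. Speed limits (rad/s): [2.39, 2.39, 3.01, 3.01, 3.14, 3.14, 3.14].

## Interface

Orientations are given as a unit quaternion [x, y, z, w].
In Python, from plant import status, cams, order, bot gives the robot as it stands. The module is installed in compiled form; this text tells all that it offers.
- The arm moves only by the tool apply_moves, never from a script. Its argument "deltas" is a list of rows, each a list of 5 numbers: the opening, from 0 (shut) to 1 (fully open), then the shift along the tool's x, y, z in mm, then the turn about the tool's x in rad. A call has 1 to 12 rows; each row is the pose to reach, as a shift and turn from the pose commanded when the call began, along the tool's axes at that moment; what a row does not reach only later rows make up. A row lasts 1/10 s, in which the tool goes at most 50 mm and 8.59 degrees, less where a joint would pass 70% of its speed; a pose out of reach is approached as far as the arm can. A call with a gripper value outside its range is refused whole. The fingers move at their own pace and stop on an object; "newtons" is the grip in N (left out, the last holds). Time passes only in rows, so rows that repeat a pose let the fingers close. It gives the time, the measured TCP pose, the force and the opening at its end, in the units of the state.
- status.get_obs(): the state, without advancing time (a new reading comes with each control period).
- cams.read_camera(name): name is "scene" or "top"; returns the picture (420x560x3 uint8, blue, green, red); there is no depth.
- cams.calibration(name): a dict with "fx", "fy", "cx", "cy" (pixels), "k1" (the pictures are not rectified: a ray, as slopes to the right and down, at radius r is drawn at 1 + k1 r^2 times it, then the intrinsics apply), "xyz" and "rotation" of the camera in the world. Camera axes: x right, y down, z forward; pixel columns grow to the right and rows downward; lengths in m; the calibration is good to about 2 mm. A picture is of the moment at which its call begins. calibration takes no time and is no camera call.
- order.close_job(): hands the job in, once; it reports no verdict.
The state is a dict: "t": time; "joint_positions": joint angles; "joint_velocities": joint speeds; "tau": joint torques, N m; "ee_pos": TCP position; "orientation": TCP orientation; "force": force on the tool from outside, world axes, zero at the start; "moment": the same for the moment, N m; "width": finger opening in m.
Only numpy, scipy, OpenCV 4.12 (cv2) and the standard library are available. Lean on these libraries where they do the work, as an engineer would, in place of code of your own. Each camera call takes 0.05 s, during which the arm holds its last target. There are 200 camera calls.

## Working session

There is one attempt and no reset: what is moved stays moved. The work goes in short steps, Python scripts to look and compute and a tool call to move; the robot and the scene stay as the last step left them, time stands still between calls to the robot, and variables do not carry over. Pictures are saved under pics/ and viewed, about 8 in all and at most 12, crops included, and the job is handed in when it is done.

Besides the shell and the picture viewer there is one more tool, called after "Call:" as a command line: name --pt "numbers of a row" for each row, then --argument value for the rest. apply_moves: Moves the arm, as the interface text tells. Its arguments: {"type":"object","properties":{"deltas":{"type":"array"},"newtons":{"type":"number"}},"required":["deltas"]}

```bash
mkdir -p pics; cat > h.py <<'E'
import numpy as np, cv2
from plant import status, cams, order, bot
from scipy.spatial.transform import Rotation as R
def cal(n):
    c=cams.calibration(n); return c
def rotm(c):
    r=np.array(c["rotation"],float)
    return r if r.shape==(3,3) else R.from_quat(r).as_matrix()
def ray(n,u,v):
    c=cal(n); K=np.array([[c["fx"],0,c["cx"]],[0,c["fy"],c["cy"]],[0,0,1.]])
    p=cv2.undistortPoints(np.array([[[u,v]]],float),K,np.array([c["k1"],0,0,0.]))[0,0]
    return np.array(c["xyz"]),rotm(c)@np.array([p[0],p[1],1])
def onz(n,u,v,z):
    o,d=ray(n,u,v); return o+d*(z-o[2])/d[2]
def proj(n,P):
    c=cal(n); q=rotm(c).T@(np.array(P)-np.array(c["xyz"])); s=q[:2]/q[2]; s=s*(1+c["k1"]*(s@s))
    return np.array([c["fx"]*s[0]+c["cx"],c["fy"]*s[1]+c["cy"]])
E
python3 - <<'E'
from h import *
for n in("scene","top"):
    im=cams.read_camera(n); cv2.imwrite(f"pics/{n}0.png",im); print(cams.calibration(n))
print(status.get_obs(),bot.tip_reach)
E
```

```text
{'fx': 536.0590426138363, 'fy': 536.0590426138363, 'cx': 283.31902933364177, 'cy': 214.41527817591782, 'k1': 0.062429477698316284, 'xyz': array([-0.18507705, -0.4792276 ,  0.54114789]), 'rotation': array([ 0.77414391, -0.31916083,  0.2132462 , -0.50335239])}
{'fx': 487.15165242597504, 'fy': 487.15165242597504, 'cx': 278.0637588121112, 'cy': 208.02075864966648, 'k1': -0.14666486430360304, 'xyz': array([0.41928816, 0.27272137, 1.0005898 ]), 'rotation': array([-0.70319099,  0.70649295, -0.0564856 ,  0.05656424])}
{'t': 0.1, 'joint_positions': array([-1.29591426,  0.38414994,  0.01636556,  1.37106286, -0.00628557,
        1.3882271 , -0.0465047 ]), 'joint_velocities': array([-0.00095868, -0.00065   , -0.00145723, -0.00278534, -0.00063587,
       -0.00310626, -0.0001546 ]), 'tau': array([ 2.51989630e-03, -6.29130006e+01,  8.47081728e-01, -3.72755313e+01,
        1.66723650e-02,  1.05160667e-02, -1.95262038e-05]), 'ee_pos': array([0.20693717, 0.58927038, 0.24137512]), 'orientation': array([-0.40923961,  0.57742675,  0.40848299,  0.57640519]), 'force': array([0.36235137, 0.278147  , 0.22220952]), 'moment': array([-0.04881133, -0.00206368, -0.00516997]), 'width': 0.08517244692240873} 0.011
```

View pics/scene0.png

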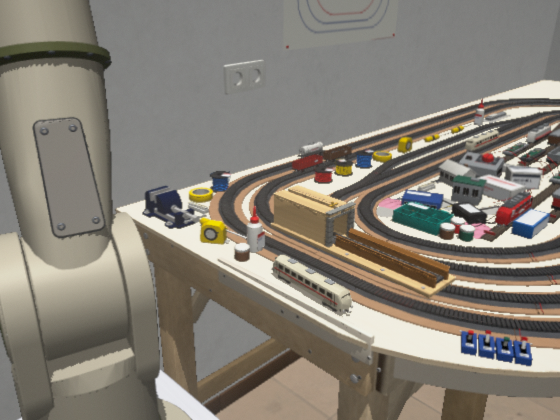

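View pics/top0.png

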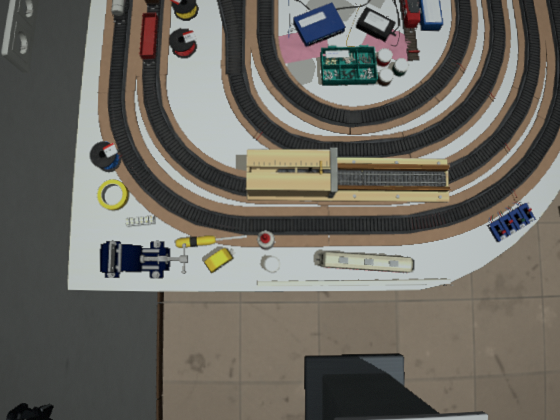

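```bash
python3 - <<'E'
from h import *
im=cv2.imread("pics/top0.png"); c=im[140:290,230:460]
cv2.imwrite("pics/c1.png",cv2.resize(c,None,fx=3.4,fy=3.4,interpolation=cv2.INTER_CUBIC))
print(proj("top",[.207,.59,.242]),proj("top",[0,0,0]))
hsv=cv2.cvtColor(im,cv2.COLOR_BGR2HSV)
for p in [(320,265),(380,265),(410,265),(315,258),(413,270)]: print(p,onz("top",*p,.046))
E
```

```text
[ 75.77923111 420.56472626] [413.45301954 489.53092666]
(320, 265) [0.46022055 0.19104878 0.046     ]
(380, 265) [0.45905878 0.07274768 0.046     ]
(410, 265) [0.4582676  0.01265747 0.046     ]
(315, 258) [0.47396406 0.20064047 0.046     ]
(413, 270) [0.44833887 0.0069818  0.046     ]
```

View pics/c1.png

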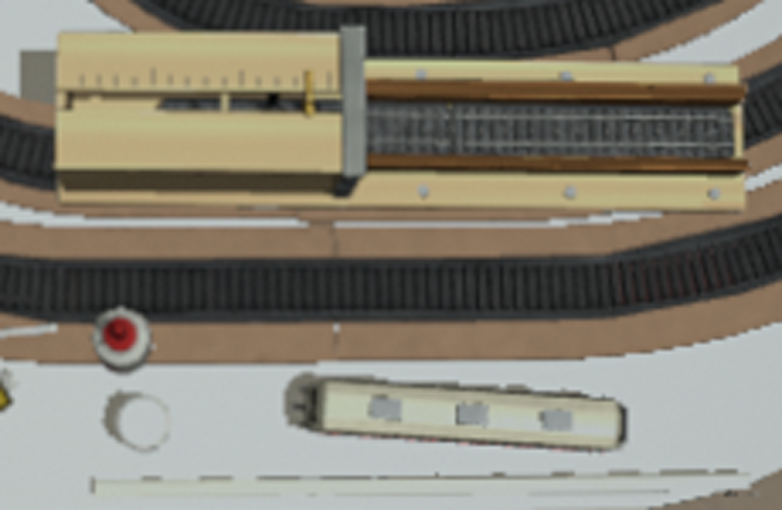

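```bash
python3 - <<'E'
from h import *
im=cv2.imread("pics/scene0.png"); c=im[180:320,260:460]
cv2.imwrite("pics/c2.png",cv2.resize(c,None,fx=4,fy=4,interpolation=cv2.INTER_CUBIC))
E
```

```text
(no output)
```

View pics/c2.png

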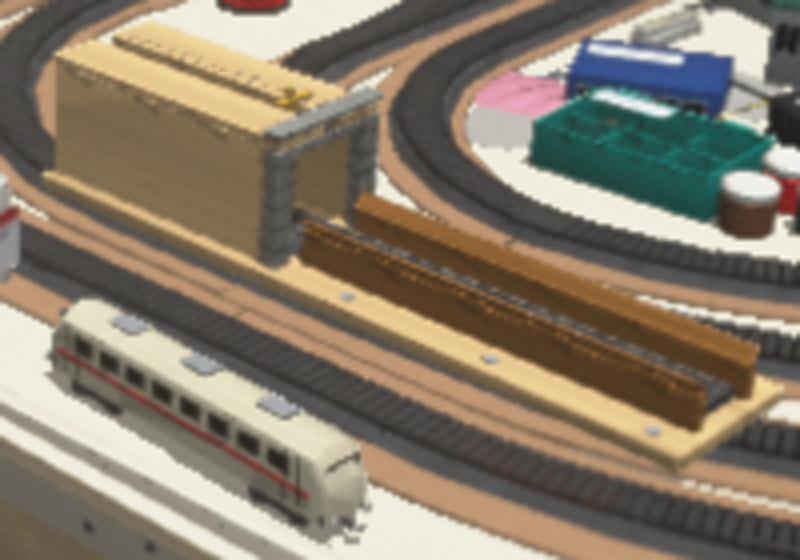

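```bash
cat >> h.py <<'E'
def tri(a,b):
    (o1,d1),(o2,d2)=ray("top",*a),ray("scene",*b)
    s=np.linalg.lstsq(np.c_[d1,-d2],o2-o1,rcond=None)[0]
    p,q=o1+d1*s[0],o2+d2*s[1]; return (p+q)/2,np.linalg.norm(p-q)
E
python3 - <<'E'
from h import *
np.set_printoptions(precision=4,suppress=True)
T=lambda x,y:(230+x/3.4-.35,140+y/3.4-.35)
S=lambda x,y:(260+x/4-.4,180+y/4-.4)
print("screws")
for a,b in [((424,191),(347,296)),((570,191),(490,359)),((713,192),(653,431))]: print(tri(T(*a),S(*b)))
print("corners",tri(T(745,209),S(678,460)),tri(T(739,66),S(785,388)))
print("vents")
for a,b in [((385,407),(131,324)),((472,413),(203,363)),((556,418),(278,404))]: print(tri(T(*a),S(*b)))
z=.02
for p in [(424,191),(570,191),(713,192),(421,74),(566,76),(709,78),(739,66),(745,209)]: print(p,onz("top",*T(*p),z))
print('ptr',tri(T(310,92),S(292,97)))
print('mouth top near corner',tri(T(352,178),S(270,130)))
# roof mask
im=cv2.imread("pics/top0.png")[235:290,300:430]; h=cv2.cvtColor(im,cv2.COLOR_BGR2HSV)
m=((h[...,1]>25)&(h[...,1]<90)&(h[...,2]>150)&(h[...,0]>15)&(h[...,0]<40)).astype(np.uint8)
n,l,s,c=cv2.connectedComponentsWithStats(m); k=1+s[1:,4].argmax(); pts=np.argwhere(l==k)[:,::-1].astype(np.float32)
r=cv2.minAreaRect(pts); print(s[k],r); b=cv2.boxPoints(r)+[300,235]
W=np.array([onz("top",*q,.046) for q in b]); print(W,W.mean(0))
E
```

```text
screws
(array([0.6019, 0.1157, 0.0245]), np.float64(0.001567772343817752))
(array([0.6016, 0.0267, 0.0241]), np.float64(0.001082156949177709))
(array([ 0.6011, -0.0631,  0.0231]), np.float64(0.0018362540916122987))
corners (array([ 0.5905, -0.083 ,  0.0215]), np.float64(0.0009662717066096222)) (array([ 0.6808, -0.0852,  0.0228]), np.float64(0.002112587706267705))
vents
(array([0.4717, 0.1452, 0.0462]), np.float64(0.0021924047923427272))
(array([0.4676, 0.0949, 0.047 ]), np.float64(0.0020473473856390165))
(array([0.4639, 0.0461, 0.0475]), np.float64(0.001556547629837119))
(424, 191) [0.6022 0.1156 0.02  ]
(570, 191) [0.6019 0.026  0.02  ]
(713, 192) [ 0.6011 -0.0634  0.02  ]
(421, 74) [0.6751 0.1151 0.02  ]
(566, 76) [0.6739 0.0251 0.02  ]
(709, 78) [ 0.673  -0.0655  0.02  ]
(739, 66) [ 0.6808 -0.0853  0.02  ]
(745, 209) [ 0.5905 -0.0831  0.02  ]
ptr (array([0.6436, 0.1909, 0.1009]), np.float64(0.0001982906738591153))
mouth top near corner (array([0.5954, 0.1675, 0.1032]), np.float64(0.003399386403581195))
[ 25  18  87  18 645] ((68.01969146728516, 26.6948184967041), (86.0791015625, 13.359321594238281), 3.6913859844207764)
[[0.459  0.182  0.046 ]
 [0.4851 0.1798 0.046 ]
 [0.4724 0.0093 0.046 ]
 [0.4462 0.012  0.046 ]] [0.4657 0.0958 0.046 ]
```

```bash
cat >> h.py <<'E'
np.set_printoptions(precision=4,suppress=True)
def plan(tgt=None,yaw=None):
    """tgt: world TCP; yaw: dx/dy slope of car axis -> shift in tool mm, turn"""
    o=status.get_obs(); M=R.from_quat(o["orientation"]).as_matrix()
    print("t",o["t"],"pos",o["ee_pos"],"F",o["force"],"w",o["width"]); print(M)
    if yaw is not None:
        w=np.array([1,-yaw,0]); 
        for s in(1,-1):
            v=M.T@(s*w); print("turn",np.arctan2(-v[1],v[2]))
    if tgt is not None: print("shift mm",M.T@(np.array(tgt)-o["ee_pos"])*1000)
E
python3 -c "
from h import *
plan([.4635,.050,.12],.077)"
```

```text
t 0.1 pos [0.2069 0.5893 0.2414] F [0.3624 0.2781 0.2222] w 0.08517244692240873
[[-0.0006 -0.9435  0.3313]
 [-0.0017  0.3313  0.9435]
 [-1.     -0.     -0.0018]]
turn 1.309933041973884
turn -1.8316596116159094
shift mm [ 122.1525 -420.7424 -423.5842]
```

Call:
apply_moves --pt "0.7 5 -32 -32 0.1" --pt "0.7 10 -64 -64 0.2" --pt "0.7 15 -96 -96 0.3" --pt "0.7 20 -130 -130 0.4" --pt "0.7 25 -160 -160 0.5" --pt "0.7 30 -195 -195 0.6" --pt "0.7 35 -227 -228 0.7" --pt "0.7 40 -260 -260 0.8" --pt "0.7 50 -290 -292 0.9" --pt "0.7 60 -325 -325 1.0" --pt "0.7 70 -357 -358 1.1" --pt "0.7 80 -390 -390 1.2"

```text
t: 1.3
ee_pos: [0.446, 0.0906, 0.1619]
orientation: [-0.01, 0.707, 0.01, 0.707]
force: [0.8, 0.6, -0.2]
width: 0.0598
```

Call:
apply_moves --pt "0.6 42 -38 22 0.11" --pt "0.6 42 -38 22 0.11" --pt "0.6 42 -38 22 0.11" --pt "0.6 42 -38 22 0.11"

```text
t: 1.7
ee_pos: [0.4688, 0.0563, 0.1205]
orientation: [0.027, 0.707, -0.026, 0.706]
force: [0.1, 1.2, 0.1]
width: 0.0509
```

```bash
python3 - <<'E'
from h import *
plan([.4635,.050,.034],.077)
a=cams.read_camera("top")[200:300,290:440]; b=cams.read_camera("scene")[190:330,240:390]
a=cv2.resize(a,(780,520),interpolation=cv2.INTER_CUBIC)
cv2.imwrite("pics/c3.png",a); cv2.imwrite("pics/c4.png",cv2.resize(b,(600,560)))
E
```

```text
t 1.7 pos [0.4688 0.0563 0.1205] F [0.1463 1.1636 0.1203] w 0.050925759702616154
[[-0.0005  0.0749  0.9972]
 [ 0.0002  0.9972 -0.0749]
 [-1.      0.0001 -0.0006]]
turn 0.0018700116735403706
turn -3.139722641916253
shift mm [86.526  -6.6964 -4.7722]
```

View pics/c4.png

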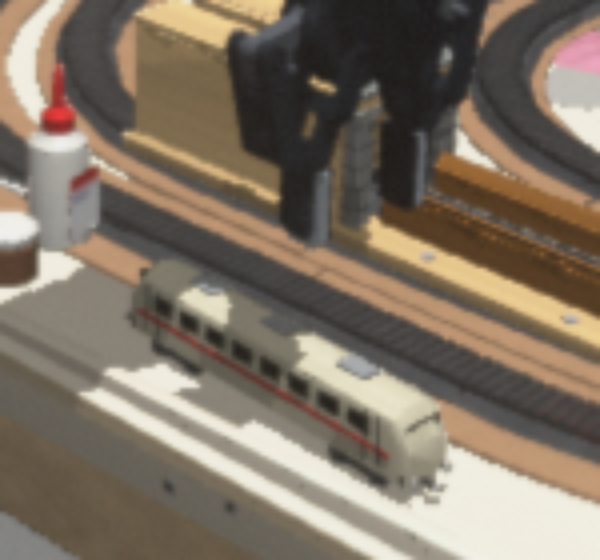

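Call:
apply_moves --pt "0.6 20 -7 -5 0.0" --pt "0.6 45 -7 -5 0.0" --pt "0.6 65 -7 -5 0.0" --pt "0.6 80 -7 -5 0.0" --pt "0.6 86 -7 -5 0.0" --pt "0.6 86 -7 -5 0.0"

```text
t: 2.4
ee_pos: [0.4633, 0.0496, 0.0343]
orientation: [0.027, 0.707, -0.026, 0.706]
force: [0.0, 0.2, 0.7]
width: 0.0514
```

Call:
apply_moves --pt "0.3 0 0 0 0" --pt "0.2 0 0 0 0" --pt "0.2 0 0 0 0" --pt "0.2 0 0 0 0" --pt "0.2 0 0 0 0" --pt "0.2 0 0 0 0" --pt "0.2 0 0 0 0" --pt "0.2 0 0 0 0" --newtons 40

```text
t: 3.2
ee_pos: [0.4642, 0.0492, 0.0354]
orientation: [0.027, 0.706, -0.027, 0.707]
force: [-3.0, 1.5, 6.9]
width: 0.0293
```

Call:
apply_moves --pt "0.2 -10 0 0 0" --pt "0.2 -25 0 0 0" --pt "0.2 -45 0 0 0" --pt "0.2 -65 0 0 0" --pt "0.2 -80 0 0 0" --pt "0.2 -85 0 0 0" --pt "0.2 -85 0 0 0" --pt "0.2 -85 0 0 0"

```text
t: 4.0
ee_pos: [0.463, 0.0486, 0.1188]
orientation: [0.027, 0.707, -0.027, 0.706]
force: [-0.6, 0.5, -3.3]
width: 0.0293
```

```bash
python3 -c "
from h import *
plan([.6375,-.0095,.12],.009)"
```

```text
t 4.0 pos [0.463  0.0486 0.1188] F [-0.5849  0.5426 -3.3437] w 0.029304216020619767
[[-0.0009  0.0769  0.997 ]
 [-0.0002  0.997  -0.0769]
 [-1.     -0.0003 -0.0009]]
turn -0.06794393787766444
turn 3.0736487157121286
shift mm [ -1.39   -44.4823 178.4113]
```

Call:
apply_moves --pt "0.2 -2 -5 18 -0.007" --pt "0.2 -2 -12 45 -0.02" --pt "0.2 -2 -20 80 -0.035" --pt "0.2 -2 -29 115 -0.05" --pt "0.2 -2 -36 145 -0.06" --pt "0.2 -2 -41 165 -0.068" --pt "0.2 -2 -44 175 -0.068" --pt "0.2 -2 -44.5 178.5 -0.068" --pt "0.2 -2 -44.5 178.5 -0.068" --pt "0.2 -2 -44.5 178.5 -0.068" --pt "0.2 -2 -44.5 178.5 -0.068"

```text
t: 5.1
ee_pos: [0.6374, -0.0088, 0.1214]
orientation: [0.003, 0.707, -0.003, 0.707]
force: [-0.5, 0.2, -2.2]
width: 0.0294
```

```bash
python3 - <<'E'
from h import *
plan([.6375,-.0095,.066],.009)
a=cams.read_camera("top")[130:220,300:480]; cv2.imwrite("pics/c5.png",cv2.resize(a,(800,400),interpolation=cv2.INTER_CUBIC))
b=cams.read_camera("scene")[190:330,290:490]; cv2.imwrite("pics/c6.png",cv2.resize(b,(800,560),interpolation=cv2.INTER_CUBIC))
E
python3 -c "
import cv2,numpy as np
a=cv2.imread('pics/c5.png');b=cv2.imread('pics/c6.png')
b=cv2.resize(b,(660,462));a=cv2.resize(a,(660,330))
c=np.vstack([a,b]);cv2.imwrite('pics/c7.png',cv2.resize(c,(500,600)))"
```

```text
t 5.1 pos [ 0.6374 -0.0088  0.1214] F [-0.5437  0.2313 -2.1721] w 0.02938647224898043
[[-0.0004  0.0084  1.    ]
 [ 0.0006  1.     -0.0084]
 [-1.      0.0006 -0.0004]]
turn 0.0006329805520290355
turn -3.1409596730377642
shift mm [55.3904 -0.7475  0.1063]
```

View pics/c6.png

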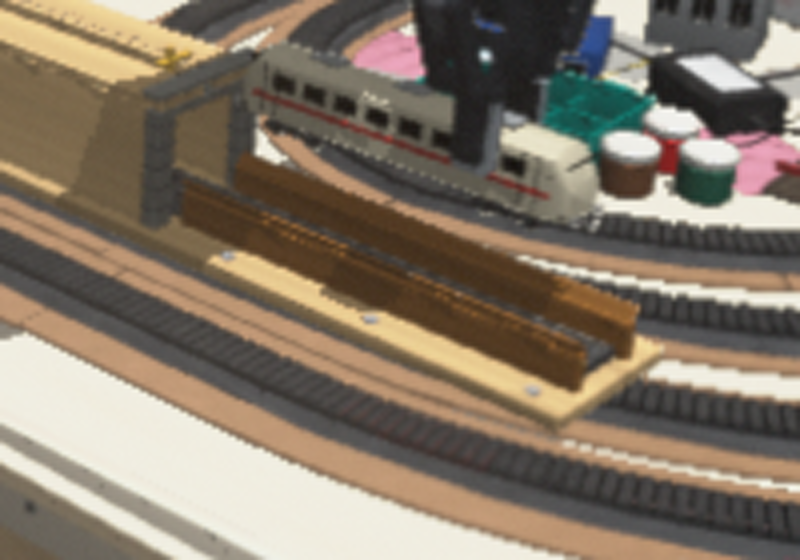

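View pics/c5.png

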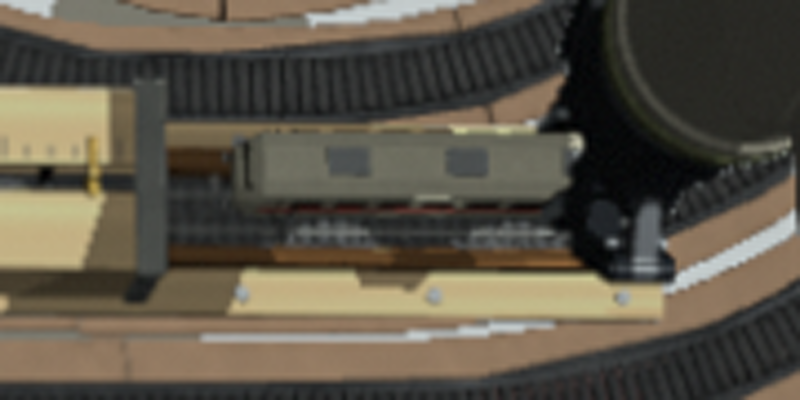

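```bash
python3 - <<'E'
from h import *
T=lambda x,y:(300+x*180/800-.4,130+y*90/400-.4)
for p in [(348,162),(468,162),(255,166)]: print(onz("top",*T(*p),.133))
# guide strips inner edges (z~.05) near v: strips at 152-175 (upper) and ~247-265 (lower)
for x in (190,): print(onz("top",*T(x,160),.05),onz("top",*T(x,250),.05))
for p in [(241,294),(433,296),(621,298)]: print(onz("top",*T(*p),.023))
E
```

```text
[0.6368 0.0881 0.133 ]
[0.6369 0.0374 0.133 ]
[0.6351 0.1271 0.133 ]
[0.6586 0.1427 0.05  ] [0.617  0.1439 0.05  ]
[0.6018 0.1172 0.023 ]
[0.6006 0.0274 0.023 ]
[ 0.5994 -0.0622  0.023 ]
```

Call:
apply_moves --pt "0.2 8 0 0.7 0" --pt "0.2 18 0 0.7 0" --pt "0.2 28 0 0.7 0" --pt "0.2 36 0 0.7 0" --pt "0.2 42 0 0.7 0" --pt "0.2 46 0 0.7 0" --pt "0.2 48 0 0.7 0" --pt "0.2 48 0 0.7 0" --pt "0.2 48 0 0.7 0"

```text
t: 6.1
ee_pos: [0.639, -0.0095, 0.0736]
orientation: [0.003, 0.707, -0.003, 0.707]
force: [0.4, -0.1, -3.2]
width: 0.0293
```

Call:
apply_moves --pt "0.2 1 0 0 0" --pt "0.2 2 0 0 0" --pt "0.2 3 0 0 0" --pt "0.2 3 0 0 0" --pt "0.2 3 0 0 0"

```text
t: 6.6
ee_pos: [0.6387, -0.0095, 0.0702]
orientation: [0.003, 0.707, -0.003, 0.707]
force: [0.4, -0.2, -2.1]
width: 0.0292
```

Call:
apply_moves --pt "0.2 0.5 0 0 0" --pt "0.2 1 0 0 0" --pt "0.2 1.5 0 0 0" --pt "0.2 1.5 0 0 0" --pt "0.2 1.5 0 0 0"

```text
t: 7.1
ee_pos: [0.6388, -0.0096, 0.0689]
orientation: [0.003, 0.707, -0.003, 0.707]
force: [0.0, -0.2, -0.7]
width: 0.0292
```

Call:
apply_moves --pt "0.2 0.5 0 0 0" --pt "0.2 1 0 0 0" --pt "0.2 1 0 0 0" --pt "0.2 1 0 0 0"

```text
t: 7.5
ee_pos: [0.6389, -0.0096, 0.0687]
orientation: [0.003, 0.707, -0.003, 0.707]
force: [-3.9, 0.1, 6.3]
width: 0.0293
```

Call:
apply_moves --pt "0.5 0 0 0 0" --pt "0.5 0 0 0 0" --pt "0.5 0 0 0 0" --pt "0.5 0 0 0 0" --pt "0.5 0 0 0 0"

```text
t: 8.0
ee_pos: [0.6388, -0.0094, 0.0677]
orientation: [0.003, 0.707, -0.003, 0.707]
force: [0.2, -0.1, -0.4]
width: 0.0429
```

```bash
python3 - <<'E'
from h import *
plan([.6375,-.0095,.066],.009)
a=cams.read_camera("top")[140:210,300:460]; a=cv2.resize(a,(800,350),interpolation=cv2.INTER_CUBIC)
b=cams.read_camera("scene")[205:300,300:460]; b=cv2.resize(b,(400,238),interpolation=cv2.INTER_CUBIC)
c=np.zeros((590,800,3),np.uint8); c[:350]=a; c[350:588,:400]=b; cv2.imwrite("pics/c8.png",c)
E
```

```text
t 8.0 pos [ 0.6388 -0.0094  0.0677] F [ 0.1737 -0.0761 -0.4116] w 0.042911349007912956
[[-0.0001  0.0089  1.    ]
 [-0.0001  1.     -0.0089]
 [-1.     -0.0001 -0.0001]]
turn 7.758084238083163e-05
turn -3.1415150727474126
shift mm [ 1.6675 -0.0705 -1.2842]
```

View pics/c8.png

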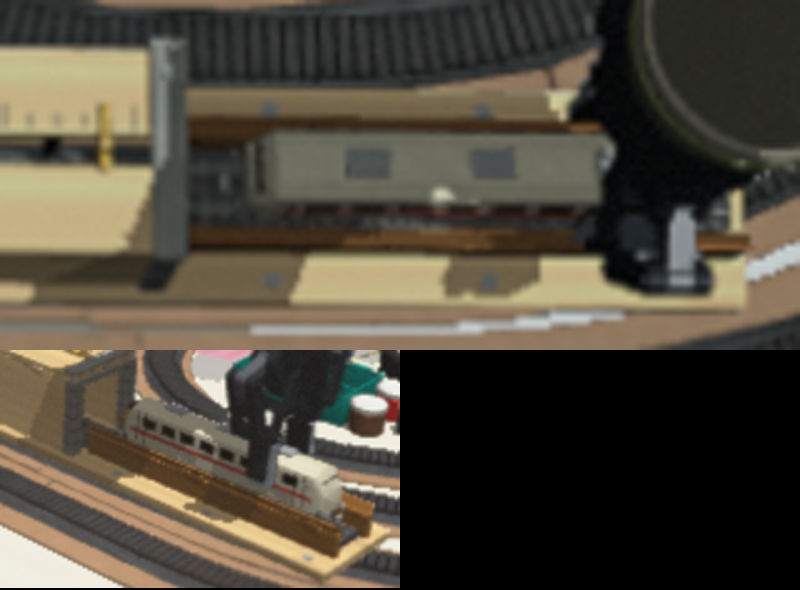

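Call:
apply_moves --pt "0.2 0 0 0 0" --pt "0.2 0 0 0 0" --pt "0.2 0 0 0 0" --pt "0.2 0 0 0 0" --pt "0.2 0 0 0 0" --pt "0.2 0 0 0 0" --newtons 30

```text
t: 8.7
ee_pos: [0.6388, -0.0095, 0.0678]
orientation: [0.003, 0.707, -0.003, 0.707]
force: [-0.7, -0.5, 2.1]
width: 0.0295
```

```bash
python3 - <<'E'
from h import *
T=lambda x,y:(300+x*.2-.4,140+y*.2-.4)
for p in [(368,163),(494,163)]: print(onz("top",*T(*p),.0805))
for x,a,b in [(230,128,233),(560,127,240)]: print(onz("top",*T(x,a),.05),onz("top",*T(x,b),.05))
print("mouth top edge",onz("top",*T(188,150),.102),"foot", onz("top",*T(160,285),.0228))
plan()
E
```

```text
[0.6376 0.0868 0.0805]
[0.6377 0.0368 0.0805]
[0.6594 0.1361 0.05  ] [0.6162 0.1374 0.05  ]
[0.6599 0.0009 0.05  ] [0.6131 0.0034 0.05  ]
mouth top edge [0.6377 0.1599 0.102 ] foot [0.6003 0.1629 0.0228]
t 8.7 pos [ 0.6388 -0.0095  0.0678] F [-0.7463 -0.5273  2.1408] w 0.02945493609502633
[[-0.      0.0089  1.    ]
 [-0.0001  1.     -0.0089]
 [-1.     -0.0001 -0.    ]]
```

Call:
apply_moves --pt "0.2 0 2 0 0" --pt "0.2 0 4 0 0" --pt "0.2 0 7 0 0" --pt "0.2 0 10 0 0" --pt "0.2 0 13 0 0" --pt "0.2 0 16 0 0" --pt "0.2 0 19 0 0" --pt "0.2 0 21 0 0" --pt "0.2 0 23 0 0" --pt "0.2 0 24 0 0" --pt "0.2 0 25 0 0"

```text
t: 9.8
ee_pos: [0.639, 0.0154, 0.0679]
orientation: [0.003, 0.707, -0.003, 0.707]
force: [-0.0, -2.4, 1.7]
width: 0.0295
```

Call:
apply_moves --pt "0.2 0 2 0 0" --pt "0.2 0 4 0 0" --pt "0.2 0 6 0 0" --pt "0.2 0 8 0 0" --pt "0.2 0 10 0 0" --pt "0.2 0 12 0 0" --pt "0.2 0 14 0 0" --pt "0.2 0 16 0 0" --pt "0.2 0 18 0 0" --pt "0.2 0 20 0 0"

```text
t: 10.8
ee_pos: [0.6392, 0.0356, 0.0678]
orientation: [0.003, 0.707, -0.003, 0.707]
force: [0.2, -2.9, 2.4]
width: 0.0298
```

Call:
apply_moves --pt "0.2 0 2 0 0" --pt "0.2 0 4 0 0" --pt "0.2 0 6 0 0" --pt "0.2 0 8 0 0" --pt "0.2 0 10 0 0" --pt "0.2 0 12 0 0" --pt "0.2 0 13 0 0" --pt "0.2 0 14 0 0" --pt "0.2 0 15 0 0"

```text
t: 11.7
ee_pos: [0.6393, 0.0504, 0.0678]
orientation: [0.003, 0.707, -0.003, 0.707]
force: [-0.1, -3.9, 4.8]
width: 0.0294
```

Call:
apply_moves --pt "0.2 0 1 0 0" --pt "0.2 0 2 0 0" --pt "0.2 0 3 0 0"

```text
t: 12.0
ee_pos: [0.6394, 0.0535, 0.0678]
orientation: [0.003, 0.707, -0.003, 0.707]
force: [0.7, -4.3, 4.5]
width: 0.0292
```

Call:
apply_moves --pt "0.2 0 1 0 0" --pt "0.2 0 2 0 0" --pt "0.2 0 3 0 0"

```text
t: 12.3
ee_pos: [0.6394, 0.0566, 0.0678]
orientation: [0.003, 0.707, -0.003, 0.707]
force: [0.2, -4.4, 5.0]
width: 0.0294
```

Call:
apply_moves --pt "0.2 -0.4 1 0 0" --pt "0.2 -0.4 2 0 0" --pt "0.2 -0.4 3 0 0"

```text
t: 12.6
ee_pos: [0.6391, 0.0599, 0.0679]
orientation: [0.003, 0.707, -0.003, 0.707]
force: [-0.2, -5.5, 0.9]
width: 0.0293
```

Call:
apply_moves --pt "0.2 0 1 0 0" --pt "0.2 0 2 0 0" --pt "0.2 0 3 0 0"

```text
t: 12.9
ee_pos: [0.639, 0.0609, 0.0679]
orientation: [0.003, 0.707, -0.004, 0.707]
force: [0.4, -7.6, 1.6]
width: 0.0297
```

Call:
apply_moves --pt "0.2 0 0.5 0 0" --pt "0.2 0 1 0 0"

```text
t: 13.1
ee_pos: [0.639, 0.0615, 0.0679]
orientation: [0.003, 0.707, -0.005, 0.707]
force: [-1.1, -8.2, 1.6]
width: 0.0295
```

Call:
apply_moves --pt "0.2 0 0.4 0 0" --pt "0.2 0 0.8 0 0" --pt "0.2 0 0.8 0 0"

```text
t: 13.4
ee_pos: [0.6389, 0.0621, 0.0678]
orientation: [0.003, 0.708, -0.005, 0.707]
force: [-1.7, -8.1, 1.8]
width: 0.0294
```

```bash
python3 - <<'E'
from h import *
plan()
a=cams.read_camera("top")[140:210,240:440]; a=cv2.resize(a,(800,280),interpolation=cv2.INTER_CUBIC)
b=cams.read_camera("scene")[180:300,260:420]; b=cv2.resize(b,(400,300),interpolation=cv2.INTER_CUBIC)
c=np.zeros((590,800,3),np.uint8); c[:280]=a; c[285:585,:400]=b; cv2.imwrite("pics/c9.png",c)
E
```

```text
t 13.4 pos [0.6389 0.0621 0.0678] F [-1.6883 -8.1079  1.8292] w 0.029448714576571715
[[-0.0013  0.0109  0.9999]
 [-0.0024  0.9999 -0.0109]
 [-1.     -0.0025 -0.0012]]
```

View pics/c9.png

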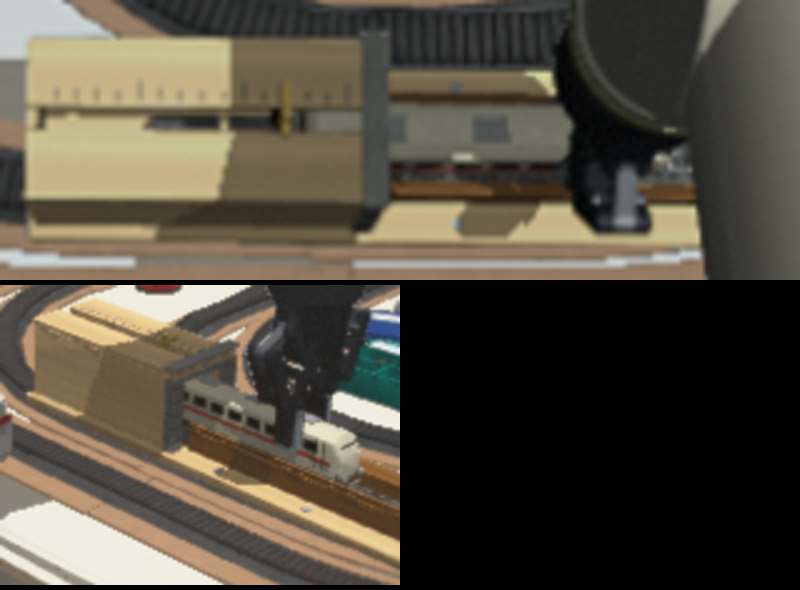

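```bash
python3 - <<'E'
from h import *
T=lambda x,y:(240+x/4-.4,140+y/4-.4)
print(onz("top",*T(490,128),.0805), "stem now",onz("top",*T(286,108),.1009),"stem start",onz("top",230+310/3.4-.35,140+92/3.4-.35,.1009))
E
```

```text
[0.6389 0.1086 0.0805] stem now [0.6439 0.2093 0.1009] stem start [0.6437 0.1908 0.1009]
```

Call:
apply_moves --pt "0.2 0 -2 0 0" --pt "0.2 0 -4 0 0" --pt "0.2 0 -6 0 0" --pt "0.2 0 -8 0 0" --pt "0.2 0 -10 0 0" --pt "0.2 0 -11 0 0" --pt "0.2 0 -11 0 0" --pt "0.2 0 -11 0 0"

```text
t: 14.3
ee_pos: [0.6391, 0.0533, 0.0679]
orientation: [0.003, 0.707, -0.003, 0.707]
force: [0.1, 0.6, -1.7]
width: 0.0291
```

Call:
apply_moves --pt "0.2 0.2 -0.7 0 0" --pt "0.2 0.3 -1.3 0 0" --pt "0.2 0.3 -1.3 0 0" --pt "0.2 0.3 -1.3 0 0"

```text
t: 14.7
ee_pos: [0.6394, 0.052, 0.0679]
orientation: [0.003, 0.707, -0.003, 0.707]
force: [-0.2, 0.3, -1.0]
width: 0.0293
```

Call:
apply_moves --pt "0.5 0 0 0 0" --pt "0.5 0 0 0 0" --pt "0.5 0 0 0 0" --pt "0.5 0 0 0 0" --pt "0.5 0 0 0 0"

```text
t: 15.2
ee_pos: [0.6394, 0.052, 0.0679]
orientation: [0.003, 0.707, -0.003, 0.707]
force: [0.3, 0.9, 1.2]
width: 0.0429
```

Call:
apply_moves --pt "0.5 -5 0 0 0" --pt "0.5 -15 0 0 0" --pt "0.5 -30 0 0 0" --pt "0.5 -55 0 0 0" --pt "0.5 -80 -10 0 0" --pt "0.5 -105 -30 0 0" --pt "0.5 -120 -60 0 0" --pt "0.5 -120 -100 0 0" --pt "0.5 -120 -140 0 0" --pt "0.5 -120 -150 0 0" --pt "0.5 -120 -150 0 0"

```text
t: 16.3
ee_pos: [0.6378, -0.1012, 0.1895]
orientation: [0.004, 0.707, -0.005, 0.708]
force: [-0.6, -0.6, 0.4]
width: 0.0428
```

```bash
python3 - <<'E'
from h import *
plan()
a=cams.read_camera("top")[140:210,240:440]; a=cv2.resize(a,(800,280),interpolation=cv2.INTER_CUBIC)
b=cams.read_camera("scene")[180:300,220:420]; b=cv2.resize(b,(500,300),interpolation=cv2.INTER_CUBIC)
c=np.zeros((590,800,3),np.uint8); c[:280]=a; c[285:585,:500]=b; cv2.imwrite("pics/c10.png",c)
E
```

```text
t 16.3 pos [ 0.6378 -0.1012  0.1895] F [-0.6056 -0.5692  0.3584] w 0.04278310821575364
[[ 0.0016  0.0138  0.9999]
 [-0.0012  0.9999 -0.0138]
 [-1.     -0.0012  0.0016]]
```

View pics/c10.png

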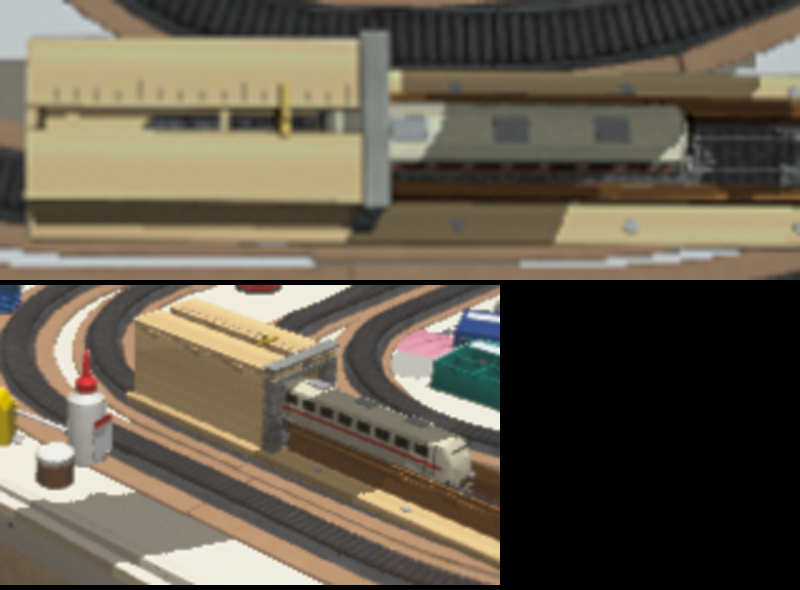

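```bash
python3 -c "
from h import *
print(order.close_job())"
```

```text
the job is handed in; nothing more can be done
None
```

I set the railcar on the track between the guide strips, pushed it into the tunnel until it bound, drew it back about 10 mm and released it. I then handed the job in at about 16 s of the 54 s allowed.

- **Bind:** The sliding resistance read 2.4 to 4.4 N, partly because the gripper was pressing the car down. I eased the gripper up slightly. The push force then climbed from 5.5 to 7.6 N and the arm stalled, moving 1 mm where 3 mm was commanded. The highest force I read was 8.2 N, though force is only reported at the end of each move call. The car's end stopped about 47 mm behind the mouth.
- **Force growth, a small disagreement:** Past the jump the force rose only about 0.4 to 0.5 N per mm, against the 1 N per mm stated. I put this down to noise and stopped there, so the bind rests mainly on the jump and the stall.
- **Gap:** The measured tool position moved back 10.1 mm, and the roof vents shifted by about the same in the top picture. The pointer's stem stayed where it was pushed, about 18 mm from its start.
- **Final check:** In the last pictures the car stands upright and free between the strips, with the gripper well clear. The glue bottle and paint pot look unmoved, as does the visible edge of the tape measure. The screwdriver and terminal strip were outside those crops, so I did not check them; the arm did not go near the surface there.

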